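# Fit the blow-off nozzle into the air manifold's push-in outlet

## Task

Take the pointed blow-off nozzle out of its stand and push its stem straight down into the open push-in outlet of the air manifold past the resistance of its seal until it is fully home and has locked, then give it a firm upward tug to check that it holds, and let go, leaving it standing there. The manifold sits on soft rubber buffers that give way under your push: go by feel, and never press it down or pull it up with more than 25 N. Leave the flat fan nozzle in the stand and everything else on the table where it is.

Things in the scene. Friction and masses are not known exactly. Their poses are not given: they have to be found in the camera images.
- nozzle: pointed blow-off nozzle (task object), 89 mm tall, 0.07 to 0.11 kg, upright in the stand. Origin: centre of the stem's foot, z up towards the tip. From the foot: steel stem 12 mm diameter, 34 mm long (chamfer 8.4 to 12 mm over the first 3 mm, groove 8.8 mm diameter from 9 to 15.5 mm); ribbed aluminium grip body 22 mm diameter from 34 to 66 mm; brass tip tapering from 15 to 4.5 mm
- nozzle_grip (a point): the middle of the nozzle's grip body, on its axis, 52 mm above the foot; axes as the nozzle
- fan_nozzle: bystander: same stem and grip body, but with a flat brass fan tip 34 mm wide and 5 mm thick, top 89 mm above its foot; stands in the other hole of the stand; origin at its foot
- stand: fixed plywood block 60 x 150 x 30 mm (x, y, z) on the table, origin: centre of its underside; two holes 13.5 mm diameter, 22 mm deep, at 45 mm to either side of the centre along its y axis; the nozzles stand on the hole bottoms, so 22 mm of each stem is inside and the feet are 8 mm above the table
- manifold: air manifold; steel base plate 75 x 135 mm fixed to the table, origin: centre of its underside. On four rubber buffers above it an aluminium block 44 x 150 x 22 mm (top at 56 mm) with three upright push-in outlets in a row along y at -50, 0, +50 mm; those at -50 and 0 have black blanking plugs (17 mm diameter, up to 44.5 mm over the block), the one at +50 is open. Inlet nipple at the -y end
- mouth (a point): centre of the open outlet's mouth, on top of its black collar (outlet 22 mm outer diameter), 26 mm above the block's top, 82 mm above the table at rest; z up. A funnel 16 mm wide at the top narrows to a 13 mm bore within 3 mm. Rides up and down with the block
- seat (a point): bottom of the open outlet's bore, 26 mm below the mouth: the stop for the stem's foot (8 mm of stem then stays visible). Rides with the block
- grab_ring (a point): centre of the open outlet's hidden grab ring, 12 mm above the stop: four spring teeth that rub on the stem (5 to 8 N) and snap into its groove in the last 2 mm before the stop; then the stem cannot be pulled out, but has about 2 mm of play. A rubber seal 5 mm above the stop resists last and hardest (10 to 17 N, more if askew): a false stop with about 12 mm of stem still visible
- block (a joint): height of the manifold's block on its soft rubber bellows buffers, m: 0 at rest, negative when pressed down, positive when pulled up. It sinks by several mm under the push that the outlet needs, so the outlet is not where it was measured at rest
- tape_roll: bystander: cardboard-coloured tape roll lying flat, 72 mm diameter, 24 mm high, origin under its centre
- screwdriver: bystander: screwdriver with black handle, 170 mm, lying; origin under its middle
- offcut: bystander: wooden offcut 30 x 55 x 18 mm near the stand, origin under its centre
- eraser: bystander: white eraser 22 x 45 x 13 mm near the manifold, origin under its centre
- water_bottle: bystander: clear water bottle 62 mm diameter, 200 mm tall, origin under its centre
- glue_bottle: bystander: white glue bottle 48 mm diameter, 130 mm tall, origin under its centre
- card_model: bystander: cross-shaped standing cardboard model, about 70 x 113 x 80 mm, origin under its centre
Things that resemble listed ones, but are neither listed nor needed, are in the scene too. What is shaped like the nozzle but red is not meant.

How it is judged:
On the way, in this order (a step that is already met when the one before it is completed fails the run):
1. the pointed nozzle's stem is pushed fully home in the open outlet (z of nozzle in the frame of seat below 0.002 m and horizontal distance between nozzle and seat below 0.003 m), for 0.1 s.
2. it is tugged: pulled upward by some 5 N or more (the block rises 2 mm or more above rest) while the stem stays locked in (value of joint block above 0.002 m and z of nozzle in the frame of seat below 0.0035 m and horizontal distance between nozzle and seat below 0.003 m), for 0.1 s.
At the end, for the whole second after the job is handed in: the pointed nozzle stands locked in the open outlet, its foot within 3.5 mm of the stop (its 2 mm of play included), within 3 mm of the bore's axis and upright within 0.1 rad, released and at rest; the fan nozzle still stands in its hole (z of nozzle in the frame of seat below 0.0035 m and horizontal distance between nozzle and seat below 0.003 m and angle between the z axis of nozzle and the z axis of seat, either way round below 0.1 rad and linear speed of nozzle below 0.02 m/s and height (world z) of fan_nozzle below 0.014 m); the robot touches nothing.
It fails at once if the manifold is pressed down or pulled up with more than 25 N (its block 11.4 mm below or above rest) (value of joint block below -0.0114 m or value of joint block above 0.0114 m).
It fails at once if the fan nozzle or the offcut, eraser, tape roll or screwdriver is moved by more than 20 mm, or a bottle or the card model by more than 30 mm (distance of any of fan_nozzle, offcut, eraser, tape_roll, screwdriver from where it was at the start of the episode above 0.02 m or distance of any of water_bottle, glue_bottle, card_model from where it was at the start of the episode above 0.03 m).
It also fails if it takes over 66 s, if anything falls off the work surface, if the arm or the gripper's body presses on something with over 40 N, if the wrist force passes 120 N, or if a joint passes its speed limit or range.

## Robot

A 7-joint arm with a two-finger parallel gripper is mounted at the origin on the work surface. World frame = base frame: x ahead of the robot, y to its left, z up, the work surface at z = 0. Lengths are in m, angles in rad, forces in N, time in s.
With the tool pointing down it reaches from about 0.425 to 0.95 m from the base axis. Payload 16.7 kg.
Tool frame: the origin (TCP) lies at the very end of the fingers, on their centre line; the grasp point (between the pads) lies 19 mm behind it (grip_point_offset is the z of the grasp point in the tool frame, in m); z points along the fingers, x is the direction in which the jaws open and shut, and the axes are right-handed (so a half turn about z gives the same grasp; the last joint's range is limited). The gripper opens to 94 mm and grips with 3 to 60 N. Pads are 16 mm wide; open, the fingers measure 119 mm over their backs; the gripper's body (75 mm by 177 mm) begins 78 mm behind the grasp point.
Start: joints at [-1.359, 0.426, 0.074, 1.606, -0.034, 1.111, -0.067], TCP at [0.238, 0.631, 0.205] pointing down, gripper open.
Joint ranges: [-2.85, 2.85], [-0.5, 2.14], [-1.23, 1.37], [0.21, 2.46], [-1.02, 4.16], [0.16, 2.05], [-2.73, 2.73]. Speed limits (rad/s): [1.89, 1.89, 2.39, 2.39, 3.01, 3.01, 3.01].

## Interface

Orientations are given as a unit quaternion [w, x, y, z].
In Python, from cell import * gives the robot as it stands.
- The arm moves only by the tool arm_command, never from a script. Its argument "motion" is a list of rows, each a list of 7 numbers: the turn, a rotation vector about the world's x, y, z in rad, then the shift along the world's x, y, z in mm, then the finger opening in mm, from 0 to 94. In form: [[ax, ay, az, dx, dy, dz, hand], ...]. A call has 1 to 12 rows; each row shifts and turns the commanded pose from where the row before left it; what a row does not reach is not made up. A row lasts 1/8 s, in which the tool goes at most 62.5 mm and 10.7 degrees, less where a joint would pass 70% of its speed; a pose out of reach is approached as far as the arm can. A call with a gripper value outside its range is refused whole. The fingers move at their own pace and stop on an object; "squeeze" is the grip in N (left out, the last holds). Time passes only in rows, so rows that do not move let the fingers close. It gives the time, the measured TCP pose, the force and the opening at its end, in the units of the state.
- get_state(): the state, without advancing time (a new reading comes with each control period).
- read_camera(name): name is "side" or "top" or "wrist"; returns the picture (384x512x3 uint8, blue, green, red); there is no depth.
- calibration(name): a dict with "camera_matrix" (3x3 intrinsics, pixels), "R" (3x3) and "t" (3): a world point X has camera coordinates R X + t; the wrist camera has in their place "tool_from_camera" (4x4, takes a point from camera to tool coordinates, whose origin is the TCP and whose axes are the tool frame's). Camera axes: x right, y down, z forward; pixel columns grow to the right and rows downward; lengths in m; the calibration is good to about 2 mm. A picture is of the moment at which its call begins: read the wrist's pose just before it. calibration takes no time and is no camera call.
- hand_in(): hands the job in, once; it reports no verdict.
Trained networks look in the newest picture that a camera, given by its name, has taken for a name from the list of things; names that differ only in an ending like _2 or _b are one class to them, and where a whole thing is asked for, a point or a joint stands for the part that bears it (a point fixed in the world has none). Each returns a list of dicts, best first, with "confidence" (0 to 1); they miss things now and then, are a little off and sometimes report something else, mostly with a low value. They report only what shows in the picture. A call takes as long as a camera call. They do not tell look-alikes from the thing itself.
- boxes_of(camera, thing): "box" ([left, top, width, height] in pixels, round what is visible of it).
- masks_of(camera, thing): "pixels" (384x512 bool, what is visible of it) and "box" ([left, top, width, height] in pixels, round what is visible of it).
The state is a dict: "clock": time; "joint_pos": joint angles; "joint_vel": joint speeds; "joint_efforts": joint torques, N m; "eef_pos": TCP position; "ee_rot": TCP orientation; "ft_force": force on the tool from outside, world axes, zero at the start; "wrist_torque": the same for the moment, N m; "gripper_width": finger opening in m.
Only numpy, scipy, OpenCV 4.12 (cv2) and the standard library are available. Lean on these libraries where they do the work, as an engineer would, in place of code of your own. Each camera call takes 0.05 s, during which the arm holds its last target.

## Working session

There is one attempt and no reset: what is moved stays moved. The work goes in short steps, Python scripts to look and compute and a tool call to move; the robot and the scene stay as the last step left them, time stands still between calls to the robot, and variables do not carry over. Pictures are saved under pics/ and viewed, and the job is handed in when it is done.

Besides the shell and the picture viewer there is one more tool, called by a JSON object that holds its "op" and its "data". arm_command: Moves the arm, as the interface text tells. Its arguments: {"type":"object","properties":{"motion":{"type":"array"},"squeeze":{"type":"number"}},"required":["motion"]}

```bash
ls; mkdir -p pics; python3 - <<'E'
from cell import *
import cv2
s=get_state(); print(s)
for c in ["side","top","wrist"]:
    cv2.imwrite(f"pics/{c}0.png",read_camera(c))
    k=calibration(c); print(c,{a:b for a,b in k.items()})
E
```

```text
pics
{'clock': 0.0, 'joint_pos': array([-1.35951518,  0.42673071,  0.07384607,  1.60658546, -0.03410377,
        1.11083327, -0.06709193]), 'joint_vel': array([ 1.65424193e-03,  1.45117372e-04, -7.06536692e-04,  4.47788896e-04,
       -1.01011471e-03,  8.37765070e-04,  1.17748737e-07]), 'joint_efforts': array([-6.09879294e-05, -9.35818863e+01,  3.66586290e+00, -4.54174876e+01,
       -4.90841491e-02,  2.02141854e-02,  9.35219373e-05]), 'eef_pos': array([0.23814788, 0.6311226 , 0.20478586]), 'ee_rot': array([ 4.05165596e-04,  8.22503359e-01,  5.68759883e-01, -5.06691314e-04]), 'ft_force': array([-0.94159881,  0.47584785, -0.88187537]), 'wrist_torque': array([ 0.00561929,  0.0387201 , -0.02904033]), 'gripper_width': 0.09382800307293528}
side {'camera_matrix': array([[423.03733477,   0.        , 251.65316797],
       [  0.        , 423.03733477, 187.63605733],
       [  0.        ,   0.        ,   1.        ]]), 'R': array([[-0.98655417, -0.16215091,  0.020444  ],
       [-0.10881786,  0.55837584, -0.82242027],
       [ 0.12194076, -0.81358681, -0.56851293]]), 't': array([0.5712274, 0.1
[... 242 characters left out ...]
278031],
       [-0.99027318, -0.00371408, -0.13908717],
       [ 0.13907512,  0.00332923, -0.99027624]]), 't': array([-0.04239468,  0.58099028,  1.38717258])}
wrist {'camera_matrix': array([[280.93873541,   0.        , 255.42695713],
       [  0.        , 280.93873541, 192.377852  ],
       [  0.        ,   0.        ,   1.        ]]), 'tool_from_camera': array([[ 9.99999320e-01,  1.14852477e-03, -2.04051165e-04,
        -8.42940999e-04],
       [-1.04577827e-03,  9.60177241e-01,  2.79389641e-01,
        -8.12914879e-02],
       [ 5.16811207e-04, -2.79389238e-01,  9.60177789e-01,
        -1.79441636e-01],
       [ 0.00000000e+00,  0.00000000e+00,  0.00000000e+00,
         1.00000000e+00]])}
```

View pics/side0.png

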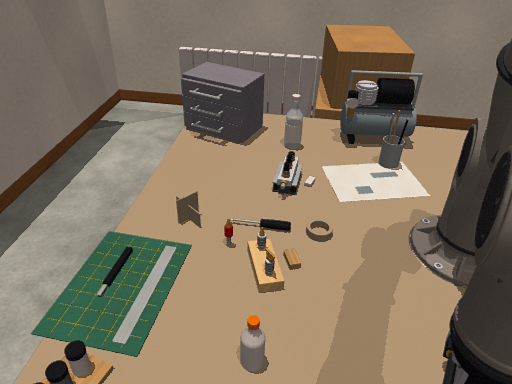

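View pics/top0.png

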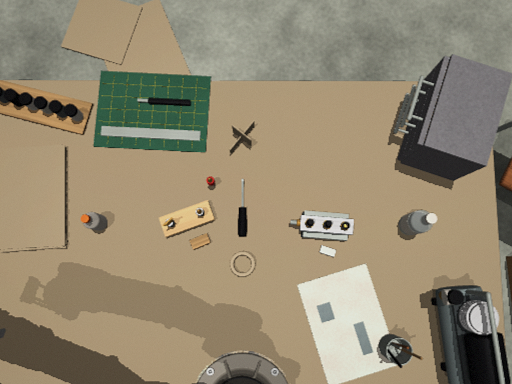

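View pics/wrist0.png

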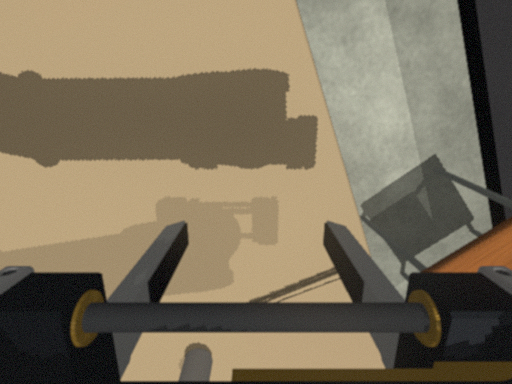

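```bash
cat > h.py <<'E'
from cell import *
import cv2, numpy as np
def proj(c,X):
    k=calibration(c); p=k["camera_matrix"]@(k["R"]@np.array(X)+k["t"]); return p[:2]/p[2]
def unproj(c,uv,z):
    k=calibration(c); d=k["R"].T@np.linalg.inv(k["camera_matrix"])@np.array([uv[0],uv[1],1.]); o=-k["R"].T@k["t"]
    return o+d*(z-o[2])/d[2]
E
python3 - <<'E'
from h import *
for c in ["top","side"]:
    im=read_camera(c)
    for n in ["nozzle","fan_nozzle","stand","manifold","mouth"]:
        for r in boxes_of(c,n): print(c,n,np.round(r["box"],1),round(r["confidence"],2))
    if c=="top":
        a=cv2.resize(im[165:265,145:265],None,fx=6.5,fy=6,interpolation=cv2.INTER_CUBIC);cv2.imwrite("pics/t1.png",im[165:265,150:250].repeat(6,0).repeat(6,1))
        cv2.imwrite("pics/t2.png",im[190:270,280:380].repeat(7,0).repeat(7,1))
    else:
        cv2.imwrite("pics/s1.png",im[205:295,215:315].repeat(6,0).repeat(6,1))
        cv2.imwrite("pics/s2.png",im[140:200,260:330].repeat(8,0).repeat(8,1))
print(get_state()['clock'])
E
```

```text
top nozzle [208.3 176.7   4.5  10.1] 0.4
top fan_nozzle [164.4 218.3  11.3   8.7] 0.51
top stand [158.8 196.2  55.9  42.7] 0.88
top stand [288.7 210.2  66.2  29.6] 0.6
top manifold [291.  207.3  63.1  32.8] 0.61
top mouth [291.8 210.   63.1  31.2] 0.65
top mouth [289.5 207.5  66.   34. ] 0.47
side nozzle [257.3 229.3   8.3  20.4] 0.62
side nozzle [223.7 217.2   8.6  27.4] 0.46
side fan_nozzle [265.4 249.8  11.9  23.3] 0.57
side stand [245.3 240.3  37.7  53.9] 0.86
side stand [233.  219.3  56.9  12.7] 0.31
side manifold [272.1 148.7  29.1  45.9] 0.7
side mouth [275.4 151.3  26.   39.4] 0.57
0.75
```

View pics/t1.png

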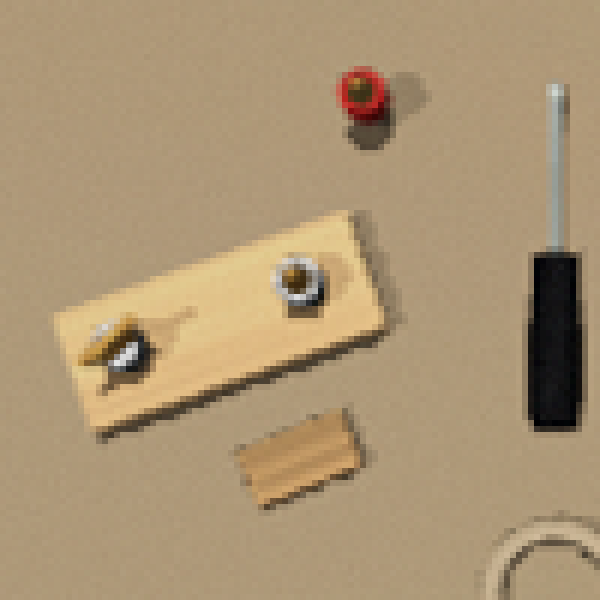

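View pics/t2.png

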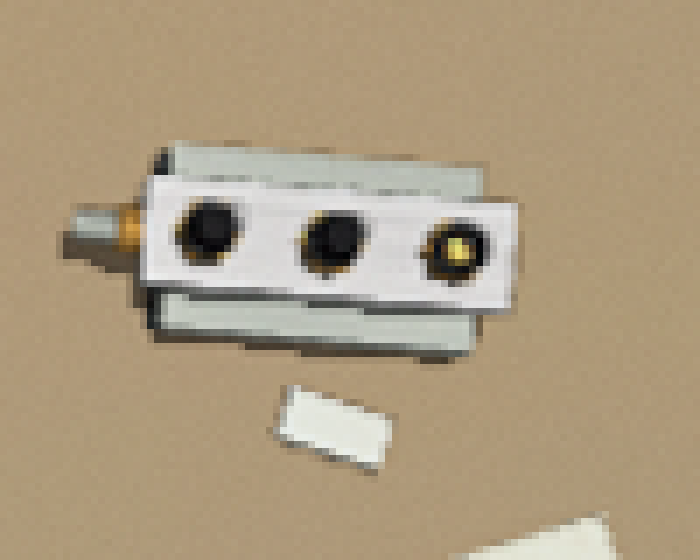

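View pics/s1.png

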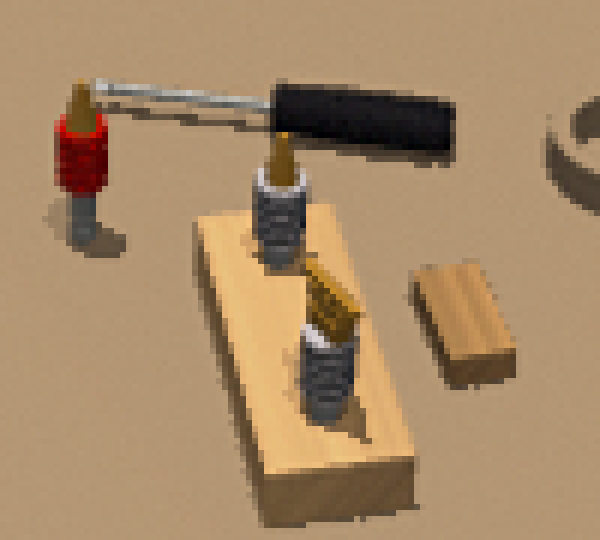

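View pics/s2.png

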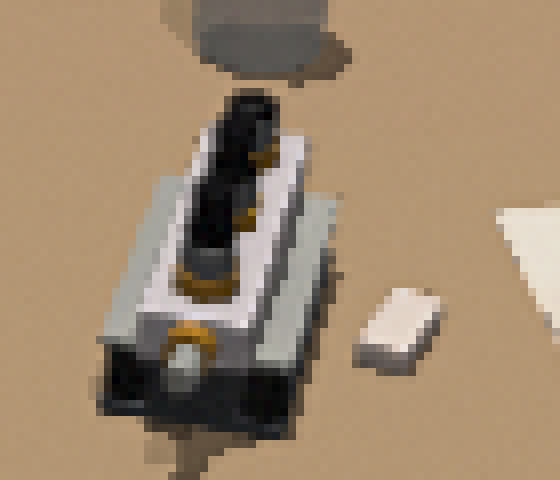

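```bash
python3 - <<'E'
from h import *
print("nozzle tip",unproj("top",(199.2,211.3),.097), "rim",unproj("top",(199.8,211.8),.074))
print("side tip",unproj("side",(262.2,227.5),.097))
print("fan",unproj("top",(168,221.5),.097))
print("red",unproj("top",(210,180),.09))
print("mouth",unproj("top",(345.4,225.7),.082)," plugs",unproj("top",(280+332/7,190+243/7),.1005),unproj("top",(280+210/7,190+232/7),.1005))
for n,uv in dict(standTL=(204/1,0),).items(): pass
# block corners t2 at z .056
for uv in [(150,178),(518,205),(508,312),(140,285)]: print("blk",unproj("top",(280+uv[0]/7,190+uv[1]/7),.056))
for uv in [(350,210),(385,325),(95,430),(55,315)]: print("stand",unproj("top",(150+uv[0]/6,165+uv[1]/6),.03))
T=calibration("wrist")["tool_from_camera"];K=calibration("wrist")["camera_matrix"]
for p in [(0,0,0),(0,0,.1),(0,0,.2),(0,-.05,.1)]:
    q=np.linalg.inv(T)@np.array([*p,1]); q=K@q[:3]; print(p,q[:2]/q[2])
E
```

```text
nozzle tip [0.53196758 0.11960731 0.097     ] rim [0.53309156 0.12067771 0.074     ]
side tip [0.53447156 0.12292903 0.097     ]
fan [0.50335421 0.20509075 0.097     ]
red [0.62110682 0.09196807 0.09      ]
mouth [ 0.49489541 -0.28624241  0.082     ]  plugs [ 0.49589914 -0.23373014  0.1005    ] [ 0.50003687 -0.18594229  0.1005    ]
blk [ 0.52578909 -0.16645041  0.056     ]
blk [ 0.51536262 -0.31560168  0.056     ]
blk [ 0.47197777 -0.31056142  0.056     ]
blk [ 0.48229947 -0.16204403  0.056     ]
stand [0.57251624 0.1018092  0.03      ]
stand [0.51660765 0.08391779 0.03      ]
stand [0.46547529 0.22239247 0.03      ]
stand [0.52083411 0.24337108 0.03      ]
(0, 0, 0) [256.65217546 232.60236974]
(0, 0, 0.1) [256.29784015 192.36074473]
(0, 0, 0.2) [256.11931169 172.08538653]
(0, -0.05, 0.1) [256.39478549 143.67834245]
```

{"op": "arm_command", "data": {"motion": [[0,0,0,0,0,50,94],[0,0,0,0,0,45,94],[0,0,-0.091,29.5,-51,0,94],[0,0,-0.091,29.5,-51,0,94],[0,0,-0.091,29.5,-51,0,94],[0,0,-0.091,29.5,-51,0,94],[0,0,-0.091,29.5,-51,0,94],[0,0,-0.091,29.5,-51,0,94],[0,0,-0.091,29.5,-51,0,94],[0,0,-0.091,29.5,-51,0,94],[0,0,-0.091,29.5,-51,-30,70],[0,0,-0.091,29.5,-52,-30,70]]}}

```text
clock: 2.25
eef_pos: [0.5306, 0.1252, 0.2439]
ee_rot: [-0.0, 0.989, 0.148, 0.001]
ft_force: [0.6, 0.9, 0.8]
gripper_width: 0.0774
```

{"op": "arm_command", "data": {"motion": [[0,0,0,0,0,0,60],[0,0,0,0,0,0,60]]}}

```text
clock: 2.5
eef_pos: [0.5297, 0.127, 0.2442]
ee_rot: [-0.0, 0.989, 0.15, -0.0]
ft_force: [0.2, 0.0, 0.1]
gripper_width: 0.061
```

```bash
cat >> h.py <<'E'
from scipy.spatial.transform import Rotation as Ro
def cam_w():
    s=get_state(); w,x,y,z=s["ee_rot"]; T=np.eye(4); T[:3,:3]=Ro.from_quat([x,y,z,w]).as_matrix(); T[:3,3]=s["eef_pos"]
    return T@calibration("wrist")["tool_from_camera"]
def wun(T,uv,z):
    d=T[:3,:3]@np.linalg.inv(calibration("wrist")["camera_matrix"])@np.array([uv[0],uv[1],1.]); o=T[:3,3]; return o+d*(z-o[2])/d[2]
def wpr(T,X):
    q=np.linalg.inv(T)@np.array([*X,1.]); q=calibration("wrist")["camera_matrix"]@q[:3]; return q[:2]/q[2]
E
python3 - <<'E'
from h import *
T=cam_w(); im=read_camera("wrist"); s=get_state(); print(s["clock"],s["eef_pos"],Ro.from_quat(np.roll(s["ee_rot"],-1)).as_matrix()[:,0],s["ft_force"],s["gripper_width"])
cv2.imwrite("pics/w1.png",im)
for n in ["nozzle","fan_nozzle"]:
    for r in masks_of("wrist",n): print(n,r["box"],r["confidence"])
print(wpr(T,(.533,.1205,.097)),wpr(T,(.533,.1205,.03)))
E
```

```text
2.55 [0.52965737 0.12766795 0.24442642] [9.54913264e-01 2.96884671e-01 3.87210850e-04] [ 0.20313656 -0.24646944  0.71346164] 0.060356531142969586
nozzle [250.3, 168.6, 19.4, 19.0] 0.8
nozzle [306.7, 203.0, 18.0, 24.4] 0.7
fan_nozzle [247.6, 96.8, 16.7, 24.7] 0.87
fan_nozzle [213.2, 228.0, 87.0, 30.9] 0.47
[256.6765195  186.59779905] [256.48448315 174.44828486]
```

View pics/w1.png

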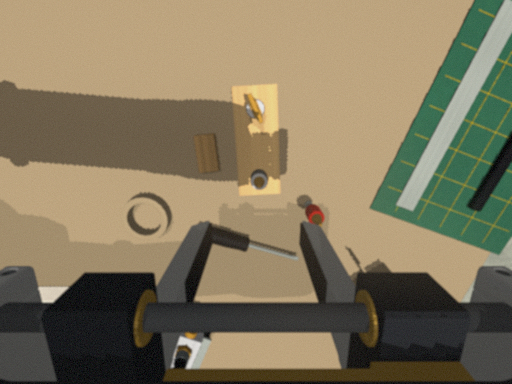

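```bash
python3 - <<'E'
from h import *
im=cv2.imread("pics/w1.png"); cv2.imwrite("pics/w1c.png",cv2.resize(im[140:210,220:300],None,fx=8,fy=8,interpolation=cv2.INTER_NEAREST))
E
```

```text
(no output)
```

View pics/w1c.png

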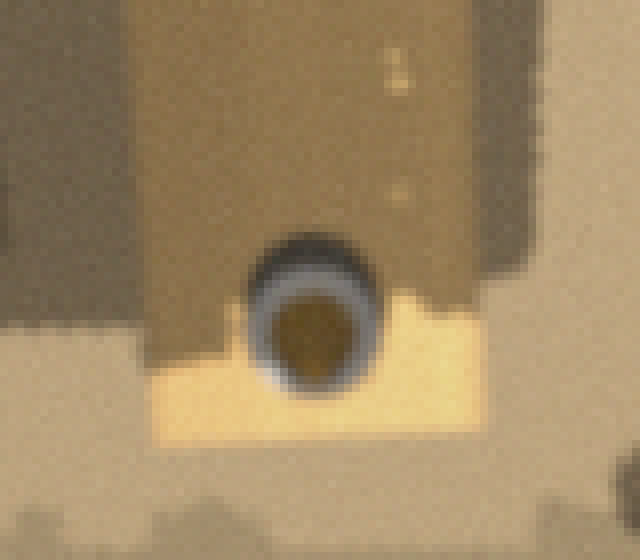

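```bash
python3 - <<'E'
from h import *
T=cam_w()
print(wun(T,(259.4,181.2),.074), get_state()["eef_pos"])
# stand corners
for uv in [(220+155/8,140+445/8),(220+485/8,140+430/8)]: print(wun(T,uv,.03))
E
```

```text
[0.53619133 0.12352371 0.074     ] [0.52962239 0.12798627 0.24458821]
[0.5186594  0.08380355 0.03      ]
[0.5754424 0.1045579 0.03     ]
```

{"op": "arm_command", "data": {"motion": [[0,0,0.025,3,-2.5,-40,60],[0,0,0.025,3,-2.5,-45,60],[0,0,0,0,0,-35,60],[0,0,0,0,0,0,60],[0,0,0,0,0,0,60]]}}

```text
clock: 3.28
eef_pos: [0.5364, 0.1224, 0.1255]
ee_rot: [-0.0, 0.985, 0.174, 0.001]
ft_force: [0.5, 0.2, -0.2]
gripper_width: 0.0601
```

```bash
python3 - <<'E'
from h import *
T=cam_w(); im=read_camera("wrist"); s=get_state(); print(s["clock"],s["eef_pos"],s["ft_force"],wpr(T,(.5355,.123,.074)),wpr(T,(.5355,.123,.097)))
cv2.imwrite("pics/w2.png",im); cv2.imwrite("pics/w2c.png",cv2.resize(im[150:250,200:320],None,fx=6,fy=6,interpolation=cv2.INTER_NEAREST))
np.save("T2.npy",T)
E
```

```text
3.325 [0.53662426 0.12236459 0.12582086] [ 0.29508291 -0.13387182  0.79696345] [254.99591598 206.23217038] [254.99276429 215.74346026]
```

View pics/w2c.png

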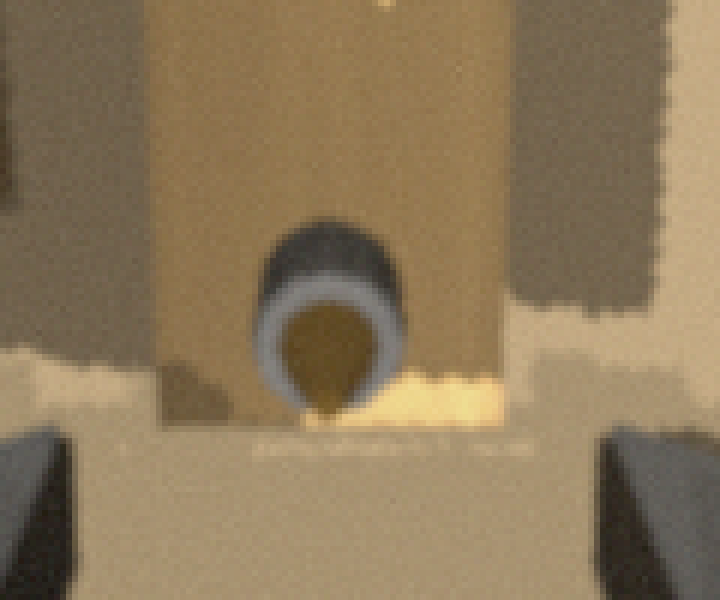

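{"op": "arm_command", "data": {"motion": [[0,0,0,-1,0,-30,60],[0,0,0,0,0,-30,60],[0,0,0,0,0,-22,60],[0,0,0,0,0,0,40],[0,0,0,0,0,0,10],[0,0,0,0,0,0,10],[0,0,0,0,0,0,10],[0,0,0,0,0,0,10]], "squeeze": 40}}

```text
clock: 4.32
eef_pos: [0.5351, 0.1219, 0.0426]
ee_rot: [-0.0, 0.985, 0.174, 0.0]
ft_force: [-0.9, 0.6, 7.1]
gripper_width: 0.0209
```

{"op": "arm_command", "data": {"motion": [[0,0,0,0,0,0,10],[0,0,0,0,0,0,10],[0,0,0,0,0,0,10]]}}

```text
clock: 4.7
eef_pos: [0.5351, 0.1219, 0.0426]
ee_rot: [-0.0, 0.985, 0.174, 0.0]
ft_force: [-0.7, 0.3, 8.3]
gripper_width: 0.0219
```

{"op": "arm_command", "data": {"motion": [[0,0,0,0,0,15,10],[0,0,0,0,0,30,10],[0,0,0,0,0,45,10],[0,0,0,0,0,55,10],[0,0,0,0,0,15,10],[0,0,0,0,0,0,10]]}}

```text
clock: 5.45
eef_pos: [0.5349, 0.1219, 0.203]
ee_rot: [-0.0, 0.985, 0.174, 0.001]
ft_force: [-1.2, 0.5, -1.5]
gripper_width: 0.0216
```

```bash
python3 - <<'E'
from h import *
T=cam_w(); im=read_camera("wrist"); s=get_state(); print(s["clock"],s["eef_pos"],s["ft_force"],s["gripper_width"])
p=s["eef_pos"]; print(wpr(T,p-[0,0,.0346]))
cv2.imwrite("pics/w3.png",cv2.resize(im[80:300,120:400],None,fx=2.7,fy=2.7,interpolation=cv2.INTER_NEAREST))
E
```

```text
5.5 [0.5343086  0.12176701 0.20175562] [ 0.02086687  0.07054157 -0.32095091] 0.021215865727473006
[255.03512769 213.47816036]
```

View pics/w3.png

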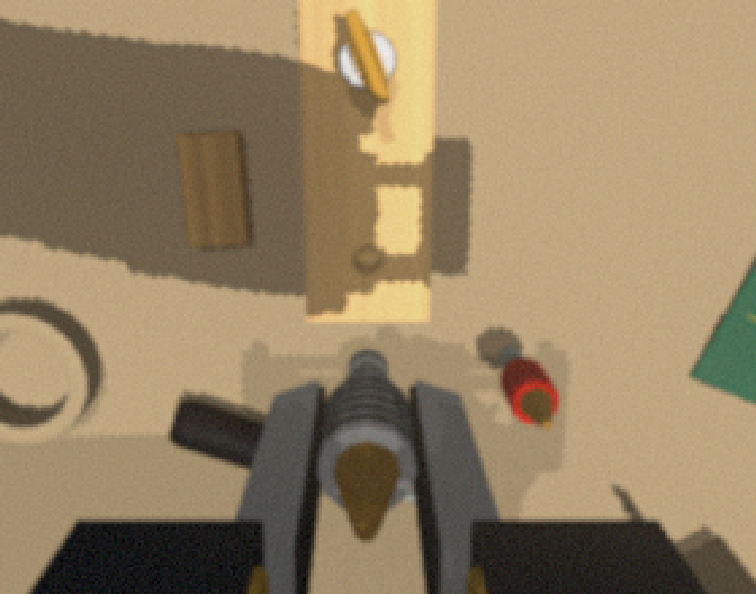

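```bash
python3 - <<'E'
from h import *
print(wun(cam_w(),(256.7,176.7),.03),get_state()["eef_pos"])
E
```

```text
[0.53567897 0.12163846 0.03      ] [0.5343086  0.12176701 0.20175562]
```

{"op": "arm_command", "data": {"motion": [[0,0,-0.042,-4,-30,0,10],[0,0,-0.042,-4,-45,0,10],[0,0,-0.042,-4,-45,0,10],[0,0,-0.042,-4,-45,0,10],[0,0,-0.042,-4,-45,0,10],[0,0,-0.042,-4,-45,0,10],[0,0,-0.042,-4,-45,0,10],[0,0,-0.042,-4,-45,0,10],[0,0,-0.042,-4,-45,0,10],[0,0,-0.042,-3,-38,0,10],[0,0,0,0,0,0,10],[0,0,0,0,0,0,10]]}}

```text
clock: 7.0
eef_pos: [0.4946, -0.3064, 0.201]
ee_rot: [-0.0, 0.999, -0.036, -0.001]
ft_force: [0.5, -0.0, -0.5]
gripper_width: 0.021
```

```bash
python3 - <<'E'
from h import *
T=cam_w(); im=read_camera("wrist"); s=get_state(); print(s["clock"],s["eef_pos"],s["ft_force"],s["gripper_width"])
print(Ro.from_quat(np.roll(s["ee_rot"],-1)).as_matrix())
np.save("T4.npy",T); cv2.imwrite("pics/w4.png",im)
print(wpr(T,(.495,-.286,.082)))
cv2.imwrite("pics/w4c.png",cv2.resize(im[60:240,160:360],None,fx=3.2,fy=3.2,interpolation=cv2.INTER_NEAREST))
E
```

```text
7.05 [ 0.49509528 -0.30574766  0.20121139] [ 0.18231216  0.37014966 -0.52846103] 0.020972705690024518
[[ 9.97547184e-01 -6.99794783e-02 -1.57749989e-03]
 [-6.99784824e-02 -9.97548271e-01  6.78006942e-04]
 [-1.62107886e-03 -5.65952867e-04 -9.99998526e-01]]
[254.62622903 168.75098757]
```

View pics/w4c.png

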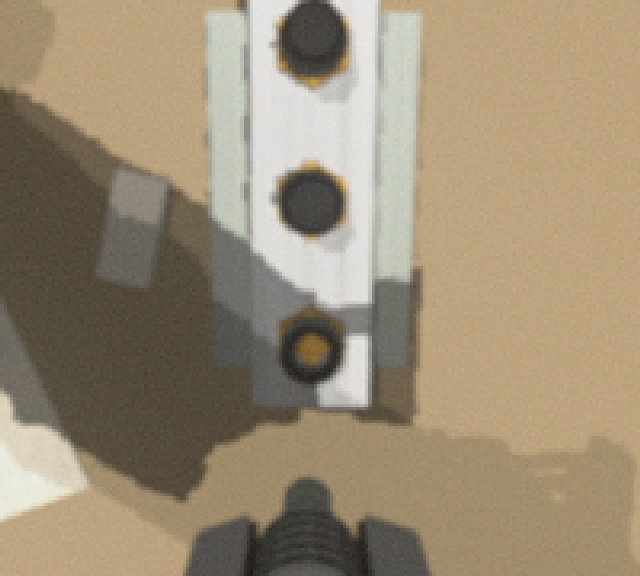

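```bash
python3 - <<'E'
from h import *
T=np.load("T4.npy"); im=cv2.imread("pics/w4.png")
print(wun(T,(256.9,169.2),.082))
cv2.imwrite("pics/w4d.png",cv2.resize(im[150:190,235:280],None,fx=14,fy=14,interpolation=cv2.INTER_CUBIC))
# project candidate circles
for dx in (0,):
  c=wun(T,(256.9,169.2),.082)
  for r in (.011,.008): print(r,[np.round(wpr(T,c+[r*np.cos(a),r*np.sin(a),0]),1) for a in np.arange(4)*np.pi/2])
E
```

```text
[ 0.49741566 -0.28666331  0.082     ]
0.011 [array([267.1, 168.5]), array([256.2, 159.1]), array([246.8, 169.9]), array([257.6, 179.1])]
0.008 [array([264.3, 168.7]), array([256.4, 161.9]), array([249.5, 169.7]), array([257.4, 176.4])]
```

View pics/w4d.png

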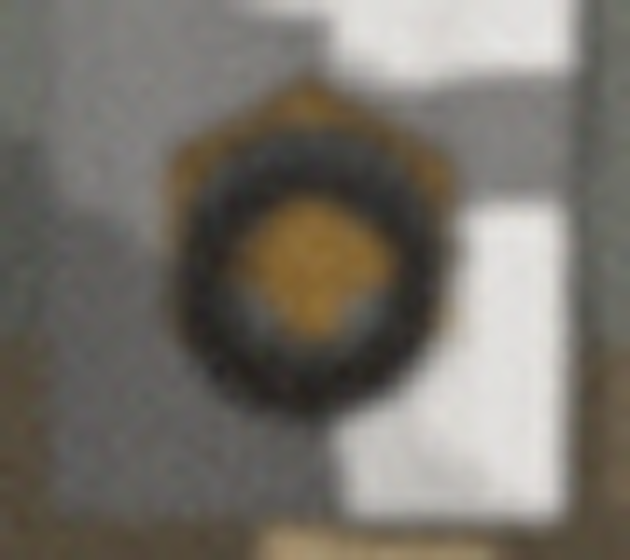

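{"op": "arm_command", "data": {"motion": [[0,0,0,1,10,-20,10],[0,0,0,1,10,-30,10],[0,0,0,0,0,-22,10],[0,0,0,0,0,0,10],[0,0,0,0,0,0,10],[0,0,0,0,0,0,10]]}}

```text
clock: 7.8
eef_pos: [0.4982, -0.2864, 0.131]
ee_rot: [0.0, 0.999, -0.035, 0.001]
ft_force: [-0.4, 0.3, -0.3]
gripper_width: 0.0212
```

```bash
python3 - <<'E'
from h import *
T=cam_w(); im=read_camera("wrist"); s=get_state(); print(s["clock"],s["eef_pos"],s["ft_force"],s["gripper_width"])
np.save("T5.npy",T); 
cv2.imwrite("pics/w5c.png",cv2.resize(im[130:270,180:330],None,fx=5,fy=4.2,interpolation=cv2.INTER_NEAREST))
im=read_camera("side");cv2.imwrite("pics/s5.png",cv2.resize(im[110:200,240:340],None,fx=7,fy=6.5,interpolation=cv2.INTER_NEAREST))
E
```

```text
7.85 [ 0.49815971 -0.28642899  0.13089731] [-0.45589961  0.71016917 -1.11498506] 0.020941793828073343
```

View pics/w5c.png

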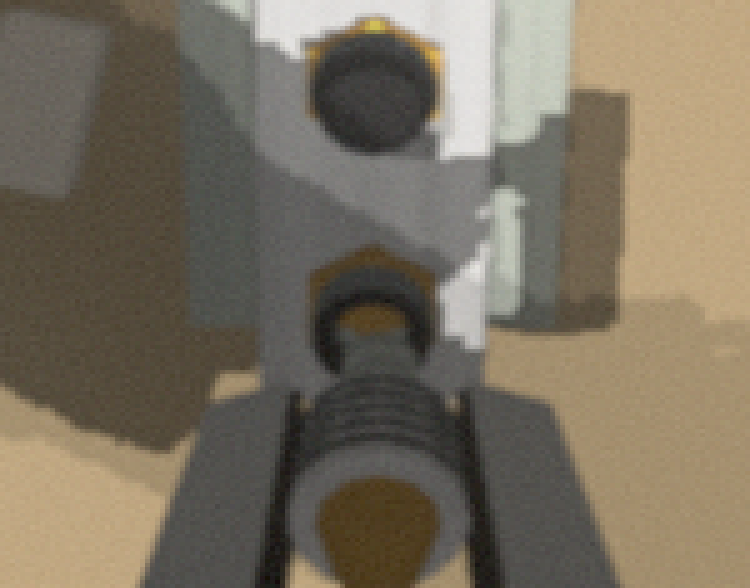

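View pics/s5.png

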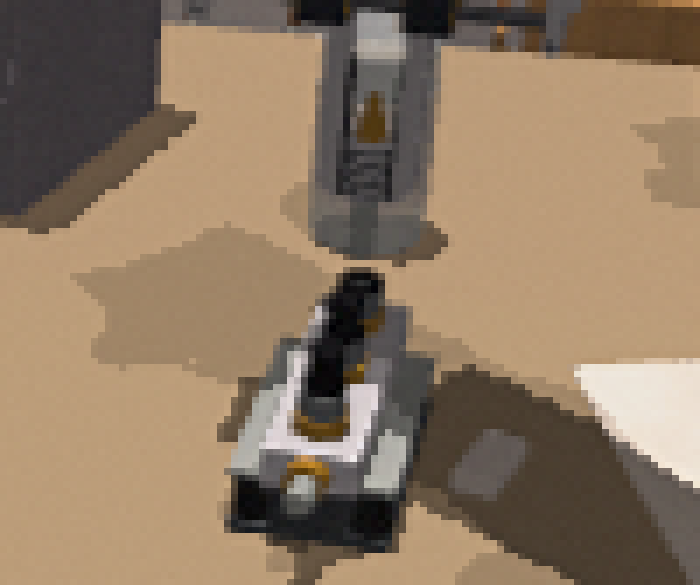

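```bash
python3 - <<'E'
from h import *
T=np.load("T5.npy"); 
for c in [(.497,-.2863),(.498,-.2863),(.498,-.2845)]:
  f=lambda p:((p[0]-180)*5,(p[1]-130)*4.2)
  print(c,np.round([f(wpr(T,(c[0]+.011*np.cos(a),c[1]+.011*np.sin(a),.082))) for a in np.arange(4)*np.pi/2]))
print("foot",f(wpr(T,(.498,-.2863,.0965))), f(wpr(T,(.498,-.2863+.0042,.0965))))
print(get_state()["eef_pos"])
E
```

```text
(0.497, -0.2863) [[433. 324.]
 [365. 277.]
 [305. 331.]
 [373. 378.]]
(0.498, -0.2863) [[439. 324.]
 [370. 276.]
 [311. 331.]
 [379. 377.]]
(0.498, -0.2845) [[438. 316.]
 [370. 268.]
 [310. 323.]
 [379. 369.]]
foot (np.float64(374.8409003760428), np.float64(352.4537533042893)) (np.float64(373.03995935503394), np.float64(331.99042919052584))
[ 0.49809442 -0.28642999  0.13076847]
```

{"op": "arm_command", "data": {"motion": [[0,0,0,-0.3,1.3,-5,10],[0,0,0,0,0,-5,10],[0,0,0,0,0,-3,10],[0,0,0,0,0,-2,10],[0,0,0,0,0,-2,10],[0,0,0,0,0,0,10]], "squeeze": 55}}

```text
clock: 8.65
eef_pos: [0.4975, -0.2854, 0.1131]
ee_rot: [0.0, 0.999, -0.035, 0.0]
ft_force: [0.4, -1.1, 1.1]
gripper_width: 0.021
```

{"op": "arm_command", "data": {"motion": [[0,0,0,0,0,-2,10],[0,0,0,0,0,-2,10],[0,0,0,0,0,0,10]]}}

```text
clock: 9.02
eef_pos: [0.4975, -0.2858, 0.1094]
ee_rot: [0.0, 0.999, -0.035, 0.0]
ft_force: [-1.3, -3.1, 7.7]
gripper_width: 0.0212
```

{"op": "arm_command", "data": {"motion": [[0,0,0,0,-0.7,0,10],[0,0,0,0,0,0,10],[0,0,0,0,0,0,10]]}}

```text
clock: 9.4
eef_pos: [0.4975, -0.2864, 0.1093]
ee_rot: [0.0, 0.999, -0.035, 0.0]
ft_force: [-2.0, -3.8, 6.0]
gripper_width: 0.021
```

```bash
python3 - <<'E'
from h import *
im=read_camera("wrist"); s=get_state(); print(s["clock"],s["eef_pos"],s["ft_force"],s["wrist_torque"],s["gripper_width"])
cv2.imwrite("pics/w6c.png",cv2.resize(im[130:270,180:330],None,fx=5,fy=4.2,interpolation=cv2.INTER_NEAREST))
E
```

```text
9.45 [ 0.49750105 -0.28633795  0.10934835] [-1.38729163 -3.37666351  4.81366007] [-1.09205855  0.54362712 -0.00808948] 0.020987050850622628
```

View pics/w6c.png

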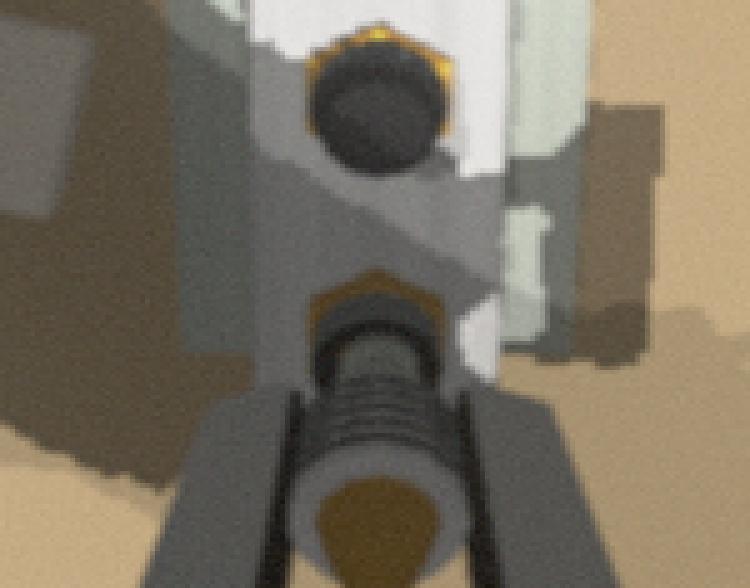

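{"op": "arm_command", "data": {"motion": [[0,0,0,-0.3,-0.7,0,10],[0,0,0,0,0,0,10],[0,0,0,0,0,0,10]]}}

```text
clock: 9.82
eef_pos: [0.4972, -0.2866, 0.1091]
ee_rot: [0.0, 0.999, -0.035, 0.0]
ft_force: [-1.0, -4.0, 3.7]
gripper_width: 0.0212
```

{"op": "arm_command", "data": {"motion": [[0,0,0,-0.2,-0.5,-1,10],[0,0,0,0,0,-1,10],[0,0,0,0,0,0,10]]}}

```text
clock: 10.2
eef_pos: [0.4969, -0.287, 0.1069]
ee_rot: [0.0, 0.999, -0.035, -0.0]
ft_force: [-0.2, -4.9, 0.9]
gripper_width: 0.0211
```

{"op": "arm_command", "data": {"motion": [[0,0,0,0,-0.6,0,10],[0,0,0,0,-0.4,0,10],[0,0,0,0,0,0,10],[0,0,0,0,0,0,10]]}}

```text
clock: 10.7
eef_pos: [0.4969, -0.2875, 0.107]
ee_rot: [-0.0, 0.999, -0.035, -0.0]
ft_force: [0.2, 0.4, -0.8]
gripper_width: 0.0212
```

```bash
python3 - <<'E'
from h import *
s=get_state(); print(s["clock"],s["eef_pos"],s["ft_force"],s["wrist_torque"],s["gripper_width"])
print(Ro.from_quat(np.roll(s["ee_rot"],-1)).as_matrix())
E
```

```text
10.7 [ 0.49690327 -0.28752283  0.10695694] [ 0.18966291  0.43106283 -0.80688112] [-0.06876433  0.02433999  0.02463747] 0.021187307693910678
[[ 9.97564186e-01 -6.97538434e-02 -3.11005750e-04]
 [-6.97536806e-02 -9.97564117e-01  5.06721604e-04]
 [-3.45593955e-04 -4.83793528e-04 -9.99999823e-01]]
```

{"op": "arm_command", "data": {"motion": [[0,0,0,0,0,-2,10],[0,0,0,0,0,-2,10],[0,0,0,0,0,-2,10],[0,0,0,0,0,0,10],[0,0,0,0,0,0,10]]}}

```text
clock: 11.32
eef_pos: [0.4969, -0.2879, 0.1011]
ee_rot: [-0.0, 0.999, -0.035, -0.0]
ft_force: [0.2, -0.6, 0.8]
gripper_width: 0.0214
```

{"op": "arm_command", "data": {"motion": [[0,0,0,0,0,-2,10],[0,0,0,0,0,-2,10],[0,0,0,0,0,0,10],[0,0,0,0,0,0,10]]}}

```text
clock: 11.82
eef_pos: [0.4968, -0.2878, 0.0969]
ee_rot: [-0.0, 0.999, -0.035, -0.0]
ft_force: [0.2, -0.5, -0.4]
gripper_width: 0.021
```

```bash
python3 - <<'E'
from h import *
im=read_camera("wrist"); s=get_state(); print(s["clock"],s["eef_pos"],s["ft_force"],s["wrist_torque"],s["gripper_width"])
cv2.imwrite("pics/w7c.png",cv2.resize(im[130:270,180:330],None,fx=5,fy=4.2,interpolation=cv2.INTER_NEAREST))
im=read_camera("side");cv2.imwrite("pics/s7.png",cv2.resize(im[110:200,240:340],None,fx=7,fy=6.5,interpolation=cv2.INTER_NEAREST))
im=read_camera("top");cv2.imwrite("pics/t7.png",cv2.resize(im[180:270,280:390],None,fx=7,fy=6.5,interpolation=cv2.INTER_NEAREST))
E
```

```text
11.875 [ 0.49679495 -0.28785897  0.0969171 ] [-0.63405652 -0.17627287  0.33320161] [-0.21048889  0.11782546  0.0351381 ] 0.021129731533419495
```

View pics/w7c.png

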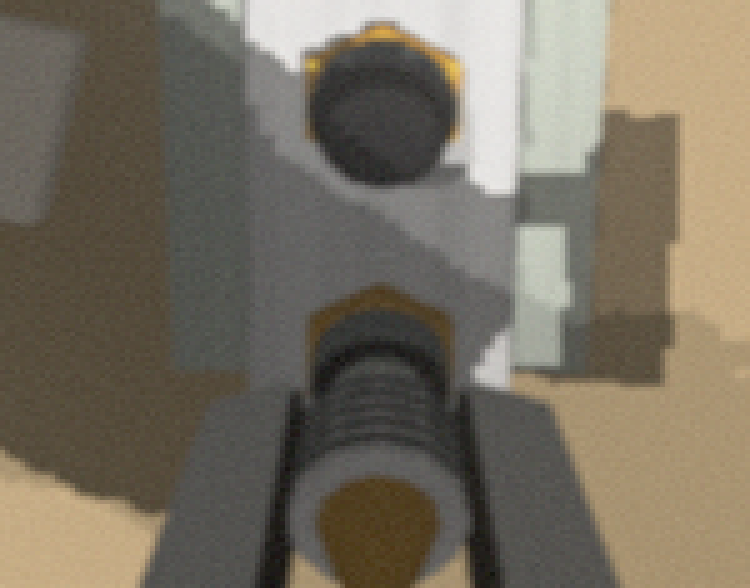

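View pics/s7.png

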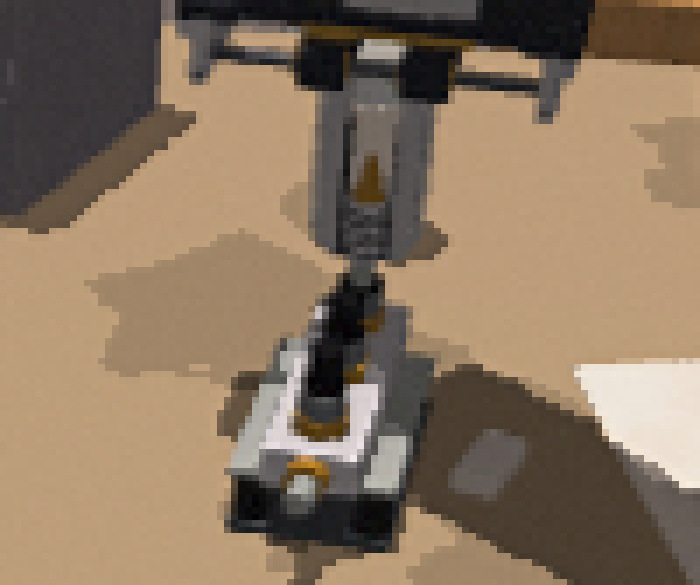

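{"op": "arm_command", "data": {"motion": [[0,0,0,0,0,-1.5,10],[0,0,0,0,0,-1.5,10]]}}

```text
clock: 12.22
eef_pos: [0.497, -0.2879, 0.0941]
ee_rot: [-0.0, 0.999, -0.035, 0.0]
ft_force: [-0.9, -0.3, 2.5]
gripper_width: 0.0209
```

{"op": "arm_command", "data": {"motion": [[0,0,0,0,0,-1.5,10],[0,0,0,0,0,-1.5,10]]}}

```text
clock: 12.48
eef_pos: [0.497, -0.288, 0.0911]
ee_rot: [-0.0, 0.999, -0.035, 0.0]
ft_force: [-1.0, -0.4, 6.9]
gripper_width: 0.0212
```

{"op": "arm_command", "data": {"motion": [[0,0,0,0,0,-1.5,10],[0,0,0,0,0,-1.5,10]]}}

```text
clock: 12.72
eef_pos: [0.4971, -0.2882, 0.0884]
ee_rot: [0.0, 0.999, -0.035, 0.0]
ft_force: [-2.5, 0.8, 11.2]
gripper_width: 0.0214
```

{"op": "arm_command", "data": {"motion": [[0,0,0,0,0,-1,10],[0,0,0,0,0,0,10]]}}

```text
clock: 12.98
eef_pos: [0.4971, -0.2881, 0.0873]
ee_rot: [0.0, 0.999, -0.035, 0.0]
ft_force: [-1.4, 0.0, 6.4]
gripper_width: 0.0207
```

{"op": "arm_command", "data": {"motion": [[0,0,0,0,0,-1.5,10],[0,0,0,0,0,-1,10],[0,0,0,0,0,0,10]]}}

```text
clock: 13.35
eef_pos: [0.4971, -0.2882, 0.085]
ee_rot: [0.0, 0.999, -0.035, 0.0]
ft_force: [-2.5, -0.1, 13.0]
gripper_width: 0.0213
```

{"op": "arm_command", "data": {"motion": [[0,0,0,0,0,0,10],[0,0,0,0,0,0,10]]}}

```text
clock: 13.6
eef_pos: [0.4971, -0.2882, 0.085]
ee_rot: [0.0, 0.999, -0.035, 0.0]
ft_force: [-2.5, 1.1, 11.4]
gripper_width: 0.021
```

```bash
python3 - <<'E'
from h import *
im=read_camera("wrist"); s=get_state(); print(s["clock"],s["eef_pos"],s["ft_force"],s["wrist_torque"],s["gripper_width"])
cv2.imwrite("pics/w8c.png",cv2.resize(im[130:270,180:330],None,fx=5,fy=4.2,interpolation=cv2.INTER_NEAREST))
E
```

```text
13.65 [ 0.49717287 -0.28814388  0.08503058] [-2.83530192  0.7367738  11.4400483 ] [0.14923507 0.79835869 0.02188843] 0.02116680472091048
```

View pics/w8c.png

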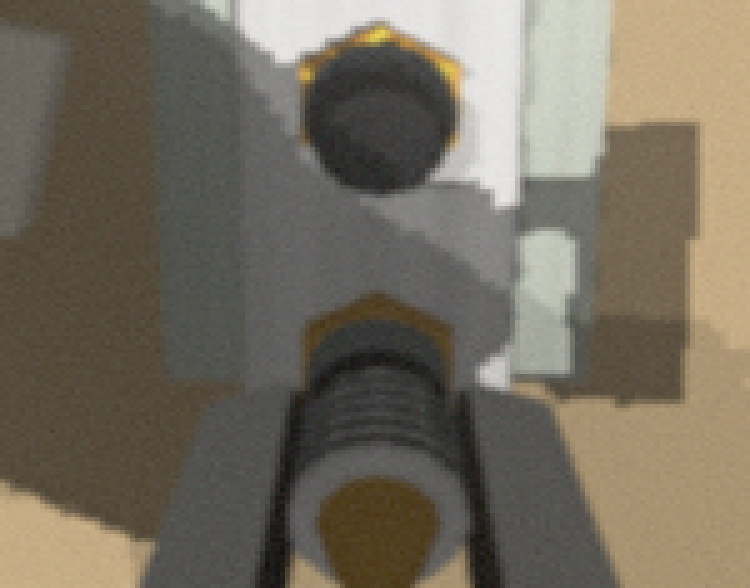

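{"op": "arm_command", "data": {"motion": [[0,0,0,-0.5,0,-1,10],[0,0,0,0,0,-1.5,10],[0,0,0,0,0,0,10],[0,0,0,0,0,0,10]]}}

```text
clock: 14.15
eef_pos: [0.4971, -0.2882, 0.0828]
ee_rot: [0.0, 0.999, -0.035, 0.001]
ft_force: [-1.5, 0.9, 16.5]
gripper_width: 0.0215
```

{"op": "arm_command", "data": {"motion": [[0,0,0,0,0,2,10],[0,0,0,0,0,2,10],[0,0,0,0,0,2,10],[0,0,0,0,0,2,10],[0,0,0,0,0,2,10],[0,0,0,0,0,1.5,10],[0,0,0,0,0,0,10]]}}

```text
clock: 15.02
eef_pos: [0.4965, -0.2879, 0.0936]
ee_rot: [0.0, 0.999, -0.035, 0.0]
ft_force: [2.2, -1.7, -2.8]
gripper_width: 0.0215
```

{"op": "arm_command", "data": {"motion": [[0,0,0,0,0,1.5,10],[0,0,0,0,0,1,10],[0,0,0,0,0,0,10],[0,0,0,0,0,0,10]]}}

```text
clock: 15.52
eef_pos: [0.4964, -0.2878, 0.096]
ee_rot: [-0.0, 0.999, -0.035, -0.0]
ft_force: [3.2, -1.3, -7.5]
gripper_width: 0.0213
```

{"op": "arm_command", "data": {"motion": [[0,0,0,0.2,0,1,10],[0,0,0,0,0,1,10],[0,0,0,0,0,0,10],[0,0,0,0,0,0,10]]}}

```text
clock: 16.02
eef_pos: [0.4965, -0.2878, 0.0979]
ee_rot: [-0.0, 0.999, -0.035, -0.0]
ft_force: [1.9, -1.8, -10.0]
gripper_width: 0.0209
```

```bash
python3 - <<'E'
from h import *
im=read_camera("wrist"); s=get_state(); print(s["clock"],s["eef_pos"],s["ft_force"],s["wrist_torque"],s["gripper_width"])
cv2.imwrite("pics/w9c.png",cv2.resize(im[130:270,180:330],None,fx=5,fy=4.2,interpolation=cv2.INTER_NEAREST))
E
```

```text
16.075 [ 0.49645249 -0.28780059  0.09794903] [  2.11677552  -1.12754361 -11.20565907] [-4.26779522e-01 -4.78522824e-01 -1.99070131e-04] 0.021178882374620078
```

View pics/w9c.png

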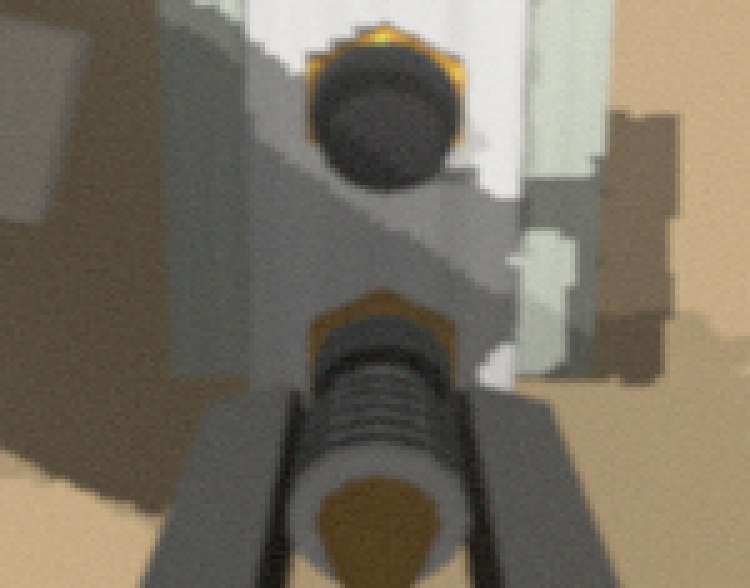

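{"op": "arm_command", "data": {"motion": [[0,0,0,0,0,-2.5,10],[0,0,0,0,0,-2.5,10],[0,0,0,0,0,-2.5,10],[0,0,0,0,0,0,10],[0,0,0,0,0,0,10]]}}

```text
clock: 16.7
eef_pos: [0.4967, -0.288, 0.0907]
ee_rot: [0.0, 0.999, -0.035, 0.0]
ft_force: [-0.6, -0.1, -0.9]
gripper_width: 0.0212
```

{"op": "arm_command", "data": {"motion": [[0,0,0,0,0,0,30],[0,0,0,0,0,0,60],[0,0,0,0,0,0,60],[0,0,0,0,0,0,60],[0,0,0,0,0,0,60]]}}

```text
clock: 17.32
eef_pos: [0.4967, -0.2879, 0.0906]
ee_rot: [-0.0, 0.999, -0.035, -0.0]
ft_force: [-0.4, -0.4, 0.0]
gripper_width: 0.0593
```

{"op": "arm_command", "data": {"motion": [[0,0,0,0,0,15,60],[0,0,0,0,0,30,60],[0,0,0,0,0,40,60],[0,0,0,0,0,40,60],[0,0,0,0,0,30,60],[0,0,0,0,-30,0,60],[0,0,0,0,0,0,60],[0,0,0,0,0,0,60],[0,0,0,0,0,0,60]]}}

```text
clock: 18.45
eef_pos: [0.4967, -0.3172, 0.2456]
ee_rot: [-0.0, 0.999, -0.035, -0.0]
ft_force: [0.7, 0.7, -0.4]
gripper_width: 0.06
```

```bash
python3 - <<'E'
from h import *
T=cam_w();im=read_camera("wrist"); s=get_state(); print(s["clock"],s["eef_pos"],s["ft_force"],s["gripper_width"])
cv2.imwrite("pics/w10c.png",cv2.resize(im[60:240,160:360],None,fx=3.2,fy=3.2,interpolation=cv2.INTER_NEAREST))
print("tip",[(a-[160,60])*3.2 for a in (wpr(T,(.497,-.288,.145)),wpr(T,(.497,-.288,.122)))])
im=read_camera("side");cv2.imwrite("pics/s10.png",cv2.resize(im[110:310,200:340],None,fx=4,fy=3,interpolation=cv2.INTER_NEAREST))
E
```

```text
18.5 [ 0.49670082 -0.31724186  0.24552503] [ 0.25327671 -0.31366506 -0.25157548] 0.060104235848631275
tip [array([299.87071448, 332.06098526]), array([300.27688329, 319.77194782])]
```

View pics/w10c.png

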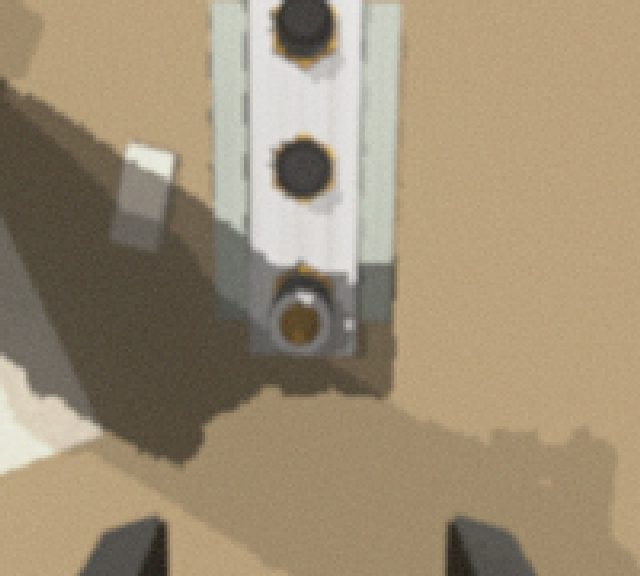

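View pics/s10.png

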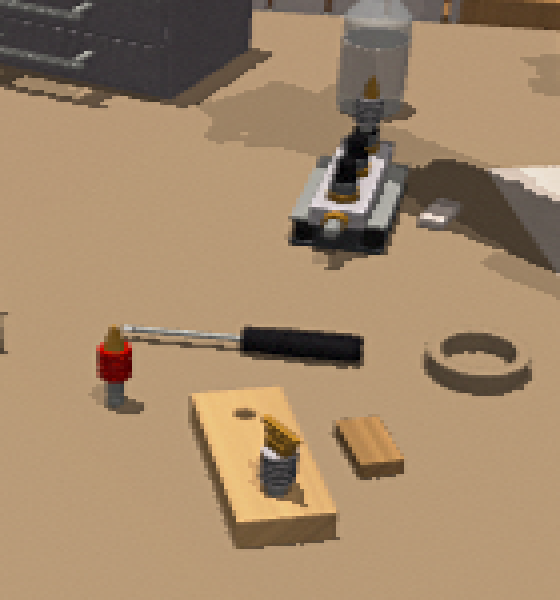

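The pointed nozzle stands upright in the outlet, with its rim at (300,320) in the wrist crop, where I predicted it. The fan nozzle and the other objects are undisturbed, and the gripper is clear.

```bash
python3 -c "
from cell import *
print(hand_in())"
```

```text
the job is handed in; nothing more can be done
None
```

The pointed nozzle is locked in the open outlet, was tug-tested, and has been released. I handed the job in at about 18.5 s; `hand_in()` gives no verdict.

- **Insertion:** The stem first caught off-centre at the funnel, with about 8 N down and up to 5 N sideways. I moved it about 2 mm in -y until those forces went to zero, then pushed past the seal. The highest force I read was 16.5 N. At that point the foot's computed height was 0.2 mm below the stop, and the force rose about 2.2 N per mm, as it would against a hard stop on the buffers.
- **Tug:** I pulled up with about 11 N, which lifts the block about 5 mm. The foot's computed height was then about 2.2 mm above the stop, which is roughly its play, and the nozzle held.
- **Final pictures:** After release the nozzle stands upright where predicted. The fan nozzle is still in the stand, the screwdriver, tape roll, offcut and eraser look undisturbed, and the gripper is clear with no contact force. I did not check the glue bottle or card model in the final pictures.

**Disagreements and limits:**
- The two cameras placed the mouth about 2 mm apart, so the final alignment was done by feel.
- The grab ring's friction hardly showed in the readings taken at standstill.
- The block's height was never measured directly. I worked it out from the force, assuming the 25 N at 11.4 mm figure from the task.

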